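# Load the fittings tray, then lift and hold the blow-off cabinet's sprung cover

### The job

Stand the three compressor fittings (black intake filter, brass valve, finned aluminium head) upright in the steel tray and let go of them, leaving the tray and everything else where they are. Then lift the blow-off cabinet's sprung cover by hand until it is clearly past its balance point, without letting the springs throw it wide open, and ease it back to a few centimetres of handle travel below the balance point, where it would sink if let go. Finish while still holding the cover there, steady and raised, so that a workmate can slide the tray in.

Things in the scene. Friction and masses are not known exactly. Their poses are not given: they have to be found in the camera images.
- cabinet: blue sheet-metal blow-off cabinet, open-topped box fixed to the bench: 240 mm deep (its x), 260 mm wide (its y), 110 mm high; origin under its centre, its -x side (with the handle) roughly faces the robot, z up. Two dark springs sit behind the hinge.
- hood (a joint): angle of the cover, a flat blue panel 240 x 260 x 8 mm on the cabinet, in rad: 0 shut, grows as the handle edge rises, stop at 1.4. Balance point at 0.80 rad (46 degrees): below it the cover sinks shut, above it the springs push it open. Lifting from shut takes about 2 N at the handle; 0.1 rad from balance the pull or push is about 0.5 N, 0.4 rad above it about 2.5 N. Little friction.
- cover_hinge (a point): mid point of the cover's hinge line along the cabinet's far (+x) top edge, at cabinet x +120 mm, height 110 mm; the line runs along the cabinet's y.
- cover_handle (a point): centre of the cover's round aluminium handle bar: 14 mm thick, 110 mm clear between its posts, along the cabinet's y; 225 mm from the hinge line along the panel, 50 mm above the hinge plane (axis 41 mm over the panel). Shut it is 160 mm above the bench, at balance about 306 mm. The bar can turn between gripping fingers, so the tool may stay upright as the cover swings.
- tray: loose open steel tray, 150 mm (its x) by 200 mm (its y), 30 mm high, walls and floor 4 mm, 0.9 kg; origin under its centre, z up.
- filter: black plastic intake filter, an upright cylinder 44 mm diameter to 36 mm up, then a 34 mm cap to 45 mm; origin under its centre, z up (its axis). About 0.06 kg.
- valve: brass safety valve, upright: foot 32 mm diameter and 16 mm high, above it a 22 mm diameter barrel up to 52 mm; origin under its centre, z up (its axis). About 0.09 kg.
- head: finned aluminium cylinder head, a block 60 mm (its x) by 40 mm (its y) by 36 mm high; origin under its centre, z up. Grip it across its 40 mm width (its y). About 0.18 kg.
- collar: plain steel ring, 46 mm across, 14 mm high, hole 30 mm, lying in the row with the fittings; origin under its centre. Not to be loaded
- oil_bottle: blue bottle, 60 mm across, 170 mm high, standing at the far side, beyond the gap between tray and cabinet; origin under its centre. Leave alone
- wrench: steel wrench lying in front of the cabinet; leave alone
- screwdriver: screwdriver lying to the right of the cabinet; leave alone
- tape_roll: cardboard tape roll, 90 mm across, 35 mm high, to the left of the tray; origin under its centre. Leave alone
- mug: white mug, 80 mm across, 90 mm high, right of the cabinet; origin under its centre. Leave alone
Not all that is in view belongs to the job. Several things look just like the tray: the one meant starts nearest to the robot's base.

How it is judged:
By the outcome, as a careful person would: the job done as asked, in the order asked, and still so for the second after the job is handed in, while the arm keeps its last pose, push and grip.
It also fails if it takes over 72 s, if anything falls off the work surface, if the arm or the gripper's body presses on something with over 40 N, if the wrist force passes 120 N, or if a joint passes its speed limit or range.

### The arm

A 7-joint arm with a two-finger parallel gripper is mounted at the origin on the work surface. World frame = base frame: x ahead of the robot, y to its left, z up, the work surface at z = 0. Lengths are in m, angles in rad, forces in N, time in s.
With the tool pointing down it reaches from about 0.425 to 1.025 m from the base axis. Payload 9.4 kg.
Tool frame: the origin (TCP) lies on the mounting face of the last link; the fingertips stand 173 mm ahead of it and the grasp point (between the pads) lies 155 mm ahead of it; z points along the fingers, y is the line along which they close (so a half turn about z gives the same grasp; the last joint's range is limited). The gripper opens to 85 mm and grips with 20 to 120 N. Pads are 22 mm wide; open, the fingers measure 114 mm over their backs; the gripper's body (76 mm by 85 mm) begins 54 mm behind the grasp point. The pads swing forward as they close: fully open they stand 13 mm farther back than shut.
Start: joints at [-1.366, 0.599, -0.003, 1.599, 0.002, 0.943, -0.08], TCP at [0.202, 0.696, 0.405] pointing down, gripper open.
Joint ranges: [-2.57, 2.57], [-0.35, 1.97], [-1.29, 1.29], [0.11, 2.56], [-1.05, 4.19], [0.11, 1.86], [-2.63, 2.63]. Speed limits (rad/s): [2.22, 2.22, 3.01, 3.01, 3.14, 3.14, 3.14].

### API

Orientations are given as a unit quaternion [w, x, y, z].
In Python, from station import sense, snapshot, camera_params, close_job gives the robot as it stands. The module is installed in compiled form; this text tells all that it offers.
- The arm moves only by the tool drive_tool, never from a script. Its arguments are lists of equal length, an entry for each row: "gripper": the opening, from 0 (shut) to 1 (fully open); "slide": the shift along the tool's x, y, z in mm, a list of three; "turn": the turn about the tool's z in rad. In form: {"gripper": [gripper, ...], "slide": [[tx, ty, tz], ...], "turn": [turn, ...]}. A call has 1 to 10 rows; each row is the pose to reach, as a shift and turn from the pose commanded when the call began, along the tool's axes at that moment; what a row does not reach only later rows make up. A row lasts 1/10 s, in which the tool goes at most 50 mm and 8.59 degrees, less where a joint would pass 70% of its speed; a pose out of reach is approached as far as the arm can. A call with a gripper value outside its range is refused whole. The fingers move at their own pace and stop on an object; the grip force is fixed at half the most. Time passes only in rows, so rows that repeat a pose let the fingers close. It gives the time, the measured TCP pose, the force, the opening and the grip force at its end, in the units of the state.
- sense(): the state, without advancing time (a new reading comes with each control period).
- snapshot(name): name is "side" or "top"; returns the picture (400x640x3 uint8, blue, green, red); there is no depth.
- camera_params(name): a dict with "camera_matrix" (3x3 intrinsics, pixels), "cam_to_world" (4x4, takes a point from camera to world coordinates). Camera axes: x right, y down, z forward; pixel columns grow to the right and rows downward; lengths in m; the calibration is good to about 2 mm. A picture is of the moment at which its call begins. camera_params takes no time and is no camera call.
- close_job(): hands the job in; it is judged then, once.
The state is a dict: "clock": time; "joints": joint angles; "dq": joint speeds; "effort": joint torques, N m; "tcp_pos": TCP position; "orientation": TCP orientation; "force": force on the tool from outside, world axes, zero at the start; "moment": the same for the moment, N m; "grip_width": finger opening in m; "gripper_force": force on a finger pad.
Only numpy, scipy, OpenCV 4.12 (cv2) and the standard library are available. Lean on these libraries where they do the work, as an engineer would, in place of code of your own. Each camera call takes 0.05 s, during which the arm holds its last target. There are 200 camera calls.

## Working session

There is one attempt and no reset: what is moved stays moved. The work goes in short steps, Python scripts to look and compute and a tool call to move; the robot and the scene stay as the last step left them, time stands still between calls to the robot, and variables do not carry over. Pictures are saved under pics/ and viewed, at most 10 in all, crops included, and the job is handed in when it is done.

Besides the shell and the picture viewer there is one more tool, called after "Request:" by a JSON object that holds its "fn" and its "kwargs", one argument or row to a line. drive_tool: Moves the arm, as the interface text tells. Its arguments: {"type":"object","properties":{"gripper":{"type":"array","items":{"type":"number"}},"slide":{"type":"array","items":{"type":"array","items":{"type":"number"}}},"turn":{"type":"array","items":{"type":"number"}}},"required":["gripper","slide","turn"]}

```bash
mkdir -p pics
cat > h.py <<'E'
import numpy as np, cv2
from station import sense, snapshot, camera_params
from scipy.spatial.transform import Rotation as R
def ray(cam,u,v):
    p=camera_params(cam);K=np.array(p["camera_matrix"]);T=np.array(p["cam_to_world"])
    return T[:3,3],T[:3,:3]@np.linalg.inv(K)@[u,v,1]
def at(cam,u,v,z):
    o,d=ray(cam,u,v);return o+d*(z-o[2])/d[2]
def proj(cam,P):
    p=camera_params(cam);K=np.array(p["camera_matrix"]);T=np.linalg.inv(np.array(p["cam_to_world"]))
    c=K@(T[:3,:3]@np.array(P)+T[:3,3]);return c[:2]/c[2]
def tool():
    s=sense();w,x,y,z=s["orientation"];return np.array(s["tcp_pos"]),R.from_quat([x,y,z,w]).as_matrix(),s
def slide_to(P): # grasp point target -> slide mm
    t,M,s=tool();return M.T@(np.array(P)-(t+M[:,2]*.155))*1000
E
python3 - <<'E'
from h import *
for n in("top","side"):
    i=snapshot(n);cv2.imwrite(f"pics/{n}0.png",i)
    p=camera_params(n);print(n,np.round(p["cam_to_world"],3).tolist(),np.round(p["camera_matrix"],1).tolist())
t,M,s=tool();print(t,M.round(3),s)
E
```

```text
top [[0.018, -0.996, 0.093, 0.422], [-1.0, -0.018, -0.003, 0.039], [0.004, -0.092, -0.996, 1.491], [0.0, 0.0, 0.0, 1.0]] [[420.6, 0.0, 321.4], [0.0, 420.6, 199.8], [0.0, 0.0, 1.0]]
side [[-0.991, -0.096, 0.089, 0.394], [-0.129, 0.619, -0.775, 1.479], [0.019, -0.78, -0.626, 1.255], [0.0, 0.0, 0.0, 1.0]] [[506.0, 0.0, 317.1], [0.0, 506.0, 205.4], [0.0, 0.0, 1.0]]
[0.20157301 0.69623038 0.40391721] [[-0.961  0.278 -0.   ]
 [ 0.278  0.961 -0.001]
 [-0.    -0.001 -1.   ]] {'clock': 0.1, 'joints': array([-1.36568659,  0.60003097, -0.00251502,  1.60004027,  0.00179251,
        0.94290254, -0.07980101]), 'dq': array([-0.00057548, -0.00161431, -0.00152971, -0.002194  , -0.00013232,
        0.00010812, -0.00107024]), 'effort': array([ 6.07995316e-03, -7.77989244e+01,  1.57001462e+00, -2.58624601e+01,
        1.26026603e-02,  5.54881379e-03,  1.49882726e-05]), 'tcp_pos': array([0.20157301, 0.69623038, 0.40391721]), 'orientation': array([-2.76128730e-05,  1.40424356e-01,  9.90091170e-01, -6.89056447e-04]), 'force': array([ 0.33120638, -0.06268047, -0.54176041]), 'moment': array([-0.0262919 , -0.00014892, -0.01354943]), 'gripper_force': 0.0, 'grip_width': 0.08527409278304676}
```

View pics/top0.png

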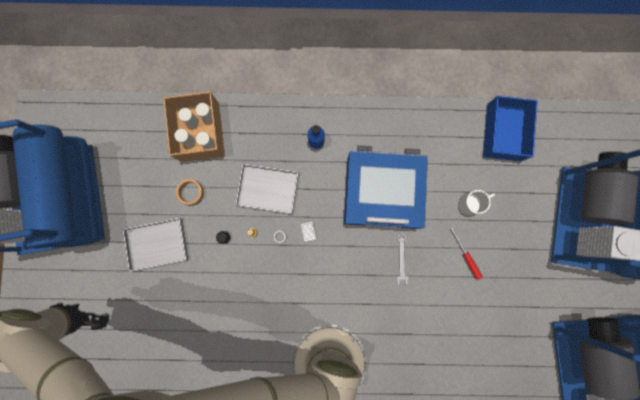

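View pics/side0.png

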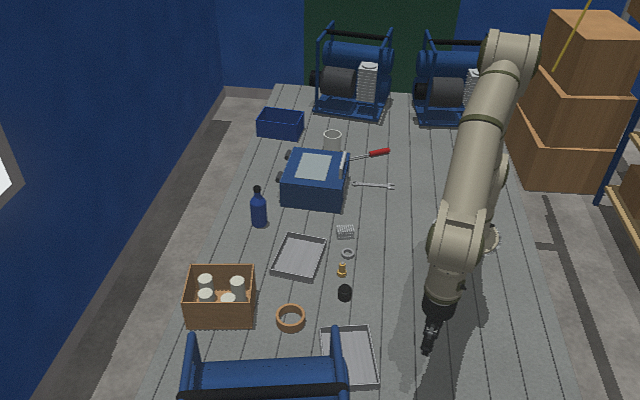

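The top view shows trays at (268,189) and (155,244), and the filter at (222,238), valve (252,233), collar (280,237), head (308,232). The cabinet is at (387,190) with its handle at (388,220). I'll compare tray distances and enlarge the row.

Run:
```python
from h import *
for n,u,v,z in [("trayA",268,189,.015),("trayB",155,244,.015),("filter",222,238,.045),("valve",252,232,.052),("head",308,232,.036),("handle",388,220,.16),("bottle",316,135,.17),("tape",189,192,.035)]:
    P=at("top",u,v,z);print(n,P.round(3),np.hypot(*P[:2]).round(3))
i=cv2.imread("pics/top0.png")
c=i[150:255,205:335];cv2.imwrite("pics/c1.png",cv2.resize(c,None,fx=6,fy=5.7,interpolation=cv2.INTER_CUBIC)[:,:])
c=i[140:240,335:440];cv2.imwrite("pics/c2.png",cv2.resize(c,None,fx=6,fy=6,interpolation=cv2.INTER_CUBIC)[:600])
```

```text
trayA [0.595 0.225 0.015] 0.636
trayB [0.394 0.612 0.015] 0.729
filter [0.419 0.373 0.045] 0.561
valve [0.442 0.27  0.052] 0.518
head [0.445 0.08  0.036] 0.452
handle [ 0.486 -0.176  0.16 ] 0.517
bottle [0.753 0.057 0.17 ] 0.755
tape [0.577 0.496 0.035] 0.761
```

View pics/c1.png

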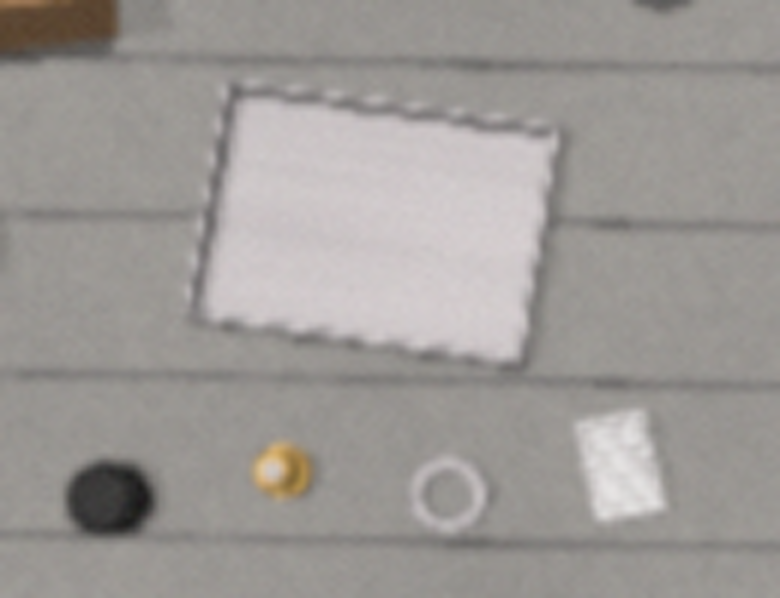

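View pics/c2.png

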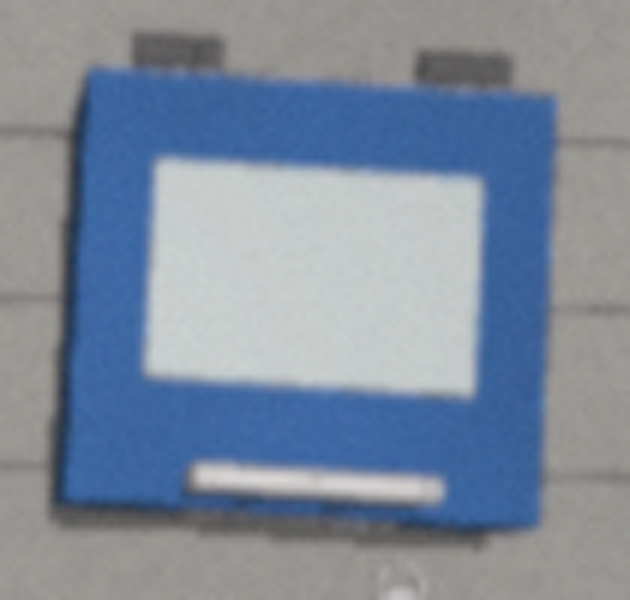

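```bash
cat >> h.py <<'E'
def c1(x,y,z): return at("top",(x+.5)/6-.5+205,(y+.5)/5.7-.5+150,z)
def c2(x,y,z): return at("top",(x+.5)/6-.5+335,(y+.5)/6-.5+140,z)
E
python3 - <<'E'
from h import *
T=np.array([c1(x,y,.03) for x,y in [(228,85),(565,130),(523,368),(190,320)]])
print("tray",T.mean(0).round(4),[np.linalg.norm(T[i]-T[i-1]).round(3) for i in range(4)],"yaw(+y axis)",[np.arctan2(-(d[0]),d[1]).round(3) for d in (T[0]-T[1],T[3]-T[2])],[np.arctan2(d[1],d[0]).round(3) for d in (T[0]-T[3],T[1]-T[2])])
print("filter",c1(110,497,.038).round(4)); print("valve top",c1(272,470,.052).round(4),"foot",c1(285,471,.016).round(4))
H=np.array([c1(x,y,.036) for x,y in [(575,422),(645,408),(665,508),(598,522)]])
print("head",H.mean(0).round(4),[np.linalg.norm(H[i]-H[i-1]).round(3) for i in range(4)],"yaw",[np.arctan2(d[1],d[0]).round(3) for d in (H[0]-H[3],H[1]-H[2])])
print("collar",c1(449,494,.014).round(4))
C=np.array([c2(x,y,.118) for x,y in [(90,69),(556,96),(541,527),(62,500)]])
print("cover",C.mean(0).round(4),[np.linalg.norm(C[i]-C[i-1]).round(3) for i in range(4)],"yaw",[np.arctan2(d[1],d[0]).round(3) for d in (C[0]-C[3],C[1]-C[2])],[np.arctan2(-(d[0]),d[1]).round(3) for d in (C[0]-C[1],C[3]-C[2])])
a,b=c2(190,477,.16),c2(443,490,.16);print("handle",((a+b)/2).round(4),np.linalg.norm(a-b),np.arctan2(-(a-b)[0],(a-b)[1]))
f=c1(110,497,.038);
for n,P in [("tray",T.mean(0)),("filtertop",[f[0],f[1],.045]),("valvetop",np.r_[c1(272,470,.052)]),("head",H.mean(0)),("handle",(a+b)/2)]: print(n,"side px",proj("side",P).round(1))
i=cv2.imread("pics/side0.png")
w=cv2.resize(i[215:315,260:393],None,fx=6,fy=6,interpolation=cv2.INTER_CUBIC);cv2.imwrite("pics/s1.png",w)
E
```

```text
tray [0.5924 0.2252 0.03  ] [np.float64(0.147), np.float64(0.199), np.float64(0.149), np.float64(0.195)] yaw(+y axis) [np.float64(-0.122), np.float64(-0.133)] [np.float64(-0.116), np.float64(-0.142)]
filter [0.4237 0.3719 0.038 ]
valve top [0.4414 0.2774 0.052 ] foot [0.4414 0.2757 0.016 ]
head [0.4483 0.0798 0.036 ] [np.float64(0.062), np.float64(0.041), np.float64(0.061), np.float64(0.039)] yaw [np.float64(0.238), np.float64(0.208)]
collar [0.4291 0.1801 0.014 ]
cover [ 0.5898 -0.1779  0.118 ] [np.float64(0.238), np.float64(0.258), np.float64(0.238), np.float64(0.261)] yaw [np.float64(-0.052), np.float64(-0.04)] [np.float64(-0.04), np.float64(-0.038)]
handle [ 0.4853 -0.1738  0.16  ] 0.1336397271817122 -0.03328043542488518
tray side px [300.4 251.6]
filtertop side px [345.5 285.3]
valvetop side px [342.7 262.3]
head side px [345.5 227.1]
handle side px [343.3 159.9]
```

View pics/s1.png

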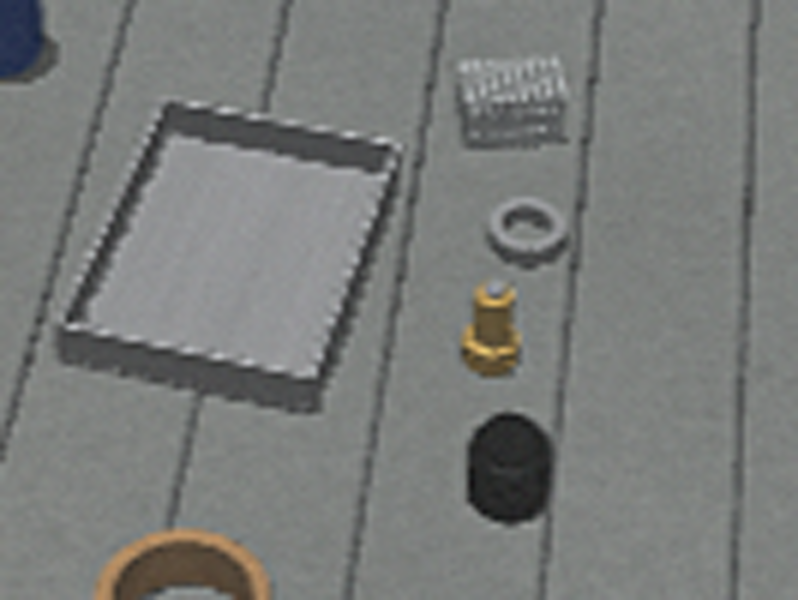

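The side crop agrees with the top view: head top (513,80), valve top (495,289), filter top (510,428), collar (527,230), to within about 3 mm. The steel tray lookalikes are (268,189) at 0.636 m and (155,244) at 0.729 m. I choose the one at (268,189), because it is nearest to the base, with the tape roll to its left and the bottle beyond its gap to the cabinet.

```bash
cat >> h.py <<'E'
tc=np.array([.5935,.227]);ey=np.array([np.sin(.128),np.cos(.128)])
PT=dict(filter=[.425,.372],valve=[.442,.277],head=[.449,.080],tf=tc+.062*ey,tv=tc+.008*ey,th=tc-.052*ey,handle=[.485,-.1738])
def go(name,z,az=-.128):
    t,M,s=tool();P=np.r_[PT[name],z];a=np.arctan2(M[1,1],M[0,1])
    tn=-((az-a+np.pi/2)%np.pi-np.pi/2)
    print(name,z,"slide",slide_to(P).round(0),"turn",round(tn,3))
E
python3 -c "
from h import *
go('filter',.12);go('filter',.022);print(PT)"
```

```text
filter 0.12 slide [-305. -249.  129.] turn 1.417
filter 0.022 slide [-305. -249.  227.] turn 1.417
{'filter': [0.425, 0.372], 'valve': [0.442, 0.277], 'head': [0.449, 0.08], 'tf': array([0.60141435, 0.28849279]), 'tv': array([0.59452121, 0.23493455]), 'th': array([0.58686216, 0.1754254 ]), 'handle': [0.485, -0.1738]}
```

Request:
{"fn": "drive_tool", "kwargs": {
  "gripper": [1, 1, 1, 1, 1, 1, 1, 1, 1, 1],
  "slide": [
    [-305, -249, 129],
    [-305, -249, 129],
    [-305, -249, 129],
    [-305, -249, 129],
    [-305, -249, 129],
    [-305, -249, 129],
    [-305, -249, 129],
    [-305, -249, 129],
    [-305, -249, 129],
    [-305, -249, 129]
  ],
  "turn": [1.417, 1.417, 1.417, 1.417, 1.417, 1.417, 1.417, 1.417, 1.417, 1.417]
}}

```text
clock: 1.1
tcp_pos: [0.4271, 0.3692, 0.2748]
orientation: [0.001, 0.754, 0.656, -0.001]
force: [-0.3, 0.4, -0.2]
grip_width: 0.0853
gripper_force: 0.0
```

```bash
python3 -c "
from h import *
go('filter',.12);go('filter',.022);s=sense();print(s['clock'],s['joints'].round(2))"
```

```text
filter 0.12 slide [ 3. -2. -0.] turn -0.011
filter 0.022 slide [ 3. -2. 98.] turn -0.011
1.1 [-1.02  0.61  0.3   2.09 -0.36  0.49 -0.58]
```

Request:
{"fn": "drive_tool", "kwargs": {
  "gripper": [1, 1, 1, 1, 0.2, 0.2, 0.2, 0.2, 0.2, 0.2],
  "slide": [
    [0, 0, 40],
    [0, 0, 80],
    [0, 0, 98],
    [0, 0, 98],
    [0, 0, 98],
    [0, 0, 98],
    [0, 0, 98],
    [0, 0, 98],
    [0, 0, 98],
    [0, 0, 98]
  ],
  "turn": [0, 0, 0, 0, 0, 0, 0, 0, 0, 0]
}}

```text
clock: 2.1
tcp_pos: [0.4255, 0.3727, 0.1793]
orientation: [-0.0, 0.751, 0.661, 0.001]
force: [-0.9, -0.7, 7.6]
grip_width: 0.0422
gripper_force: 60.5
```

```bash
python3 -c "
from h import *
go('filter',.022);go('tf',.12);go('tf',.027);s=sense();print(s['grip_width'],s['gripper_force'])"
```

```text
filter 0.022 slide [-1. -1.  2.] turn 0.0
tf 0.12 slide [-61. 185. -96.] turn 0.0
tf 0.027 slide [-61. 185.  -3.] turn 0.0
0.042179926798857924 60.54160894593224
```

Request:
{"fn": "drive_tool", "kwargs": {
  "gripper": [0.2, 0.2, 0.2, 0.2, 0.2, 0.2, 0.2, 0.2, 0.2, 0.2],
  "slide": [
    [0, 0, -25],
    [0, 0, -65],
    [0, 0, -98],
    [-20, 45, -98],
    [-40, 90, -98],
    [-55, 135, -98],
    [-60, 170, -98],
    [-60, 186, -98],
    [-60, 186, -98],
    [-60, 186, -60]
  ],
  "turn": [0, 0, 0, 0, 0, 0, 0, 0, 0, 0]
}}

```text
clock: 3.1
tcp_pos: [0.6036, 0.2898, 0.2421]
orientation: [0.001, 0.751, 0.66, 0.004]
force: [0.7, 0.3, -1.2]
grip_width: 0.0423
gripper_force: 61.1
```

```bash
python3 -c "
from h import *
go('tf',.029);s=sense();print(s['grip_width'],s['gripper_force'],s['force'])
a=snapshot('top');b=snapshot('side');A=cv2.resize(a[150:255,205:335],(495,400),interpolation=2);B=cv2.resize(b[200:330,240:380],(431,400),interpolation=2)
cv2.imwrite('pics/f1.png',cv2.resize(np.hstack([A,B]),(800,346)))"
```

```text
tf 0.029 slide [-3. -3. 58.] turn -0.0
0.042298908787905 61.06263654772192 [ 0.67275628  0.27491952 -1.15462084]
```

View pics/f1.png

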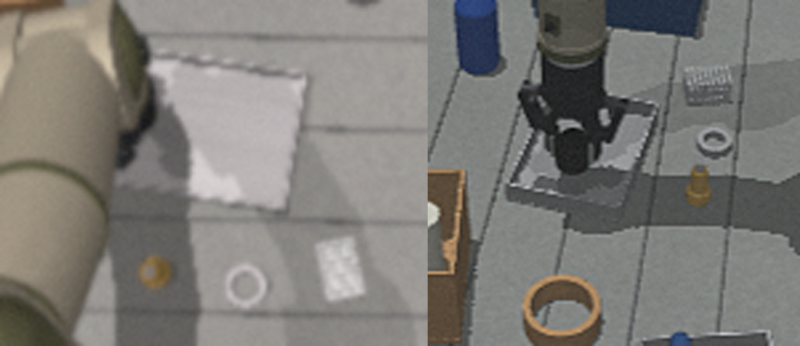

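The filter is held upright over the tray's left end (side crop about (572,155), inside the rim). I'll lower it and release.

Request:
{"fn": "drive_tool", "kwargs": {
  "gripper": [0.2, 0.2, 0.2, 0.2, 0.2, 0.7, 0.7, 0.7, 0.7, 0.7],
  "slide": [
    [0, 0, 25],
    [0, 0, 42],
    [0, 0, 50],
    [0, 0, 53],
    [0, 0, 53],
    [0, 0, 53],
    [0, 0, 53],
    [0, 0, 53],
    [0, 0, 20],
    [0, 0, -30]
  ],
  "turn": [0, 0, 0, 0, 0, 0, 0, 0, 0, 0]
}}

```text
clock: 4.2
tcp_pos: [0.6013, 0.2889, 0.2662]
orientation: [-0.001, 0.751, 0.66, -0.003]
force: [0.7, 0.5, -0.2]
grip_width: 0.0601
gripper_force: 0.0
```

```bash
python3 -c "
from h import *
go('tf',.112);go('valve',.12);go('valve',.038);s=sense();print(s['grip_width'],s['gripper_force'],s['force'])"
```

```text
tf 0.112 slide [ 0.  1. -1.] turn -0.0
valve 0.12 slide [ -32. -156.   -8.] turn -0.0
valve 0.038 slide [ -31. -156.   74.] turn -0.0
0.06007733734068732 0.0 [ 0.71420521  0.52667813 -0.17676765]
```

Request:
{"fn": "drive_tool", "kwargs": {
  "gripper": [0.7, 0.7, 0.7, 0.7, 0.7, 0.7, 0.7, 0.7, 0.7, 0.7],
  "slide": [
    [-5, -25, -8],
    [-15, -70, -8],
    [-24, -115, -8],
    [-31, -145, -8],
    [-31, -157, -8],
    [-31, -157, -8],
    [-31, -157, 10],
    [-31, -157, 50],
    [-31, -157, 74],
    [-31, -157, 74]
  ],
  "turn": [0, 0, 0, 0, 0, 0, 0, 0, 0, 0]
}}

```text
clock: 5.2
tcp_pos: [0.4438, 0.2782, 0.1911]
orientation: [0.0, 0.751, 0.66, -0.001]
force: [-0.1, 0.3, -0.4]
grip_width: 0.0596
gripper_force: 0.0
```

Request:
{"fn": "drive_tool", "kwargs": {
  "gripper": [0.1, 0.1, 0.1, 0.1, 0.1, 0.1, 0.1, 0.1],
  "slide": [
    [0, 0, 0],
    [0, 0, 0],
    [0, 0, 0],
    [0, 0, 0],
    [0, 0, 0],
    [0, 0, 0],
    [0, 0, 0],
    [0, 0, 0]
  ],
  "turn": [0, 0, 0, 0, 0, 0, 0, 0]
}}

```text
clock: 6.0
tcp_pos: [0.4431, 0.2786, 0.195]
orientation: [0.0, 0.751, 0.66, 0.001]
force: [1.1, -1.8, 7.7]
grip_width: 0.0199
gripper_force: 58.9
```

```bash
python3 -c "
from h import *
go('valve',.038);go('tv',.12);s=sense();print(s['grip_width'],s['gripper_force'],s['force'])"
```

```text
valve 0.038 slide [-2. -1.  2.] turn -0.0
tv 0.12 slide [-24. 156. -80.] turn -0.0
0.019945750678353233 58.916601865785196 [ 1.12439275 -1.77422788  7.65795156]
```

Request:
{"fn": "drive_tool", "kwargs": {
  "gripper": [0.1, 0.1, 0.1, 0.1, 0.1, 0.1, 0.1, 0.1, 0.1, 0.1],
  "slide": [
    [0, 0, -25],
    [0, 0, -60],
    [0, 0, -82],
    [-5, 30, -82],
    [-11, 75, -82],
    [-17, 115, -82],
    [-21, 145, -82],
    [-22, 157, -82],
    [-22, 157, -82],
    [-22, 157, -60]
  ],
  "turn": [0, 0, 0, 0, 0, 0, 0, 0, 0, 0]
}}

```text
clock: 7.0
tcp_pos: [0.595, 0.2373, 0.2557]
orientation: [0.0, 0.751, 0.661, 0.002]
force: [-0.1, 1.4, -0.8]
grip_width: 0.0198
gripper_force: 58.9
```

Request:
{"fn": "drive_tool", "kwargs": {
  "gripper": [0.1, 0.1, 0.1, 0.1, 0.1, 0.5, 0.5, 0.5, 0.5, 0.5],
  "slide": [
    [0, 0, 25],
    [0, 0, 42],
    [0, 0, 50],
    [0, 0, 53],
    [0, 0, 53],
    [0, 0, 53],
    [0, 0, 53],
    [0, 0, 53],
    [0, 0, 20],
    [0, 0, -30]
  ],
  "turn": [0, 0, 0, 0, 0, 0, 0, 0, 0, 0]
}}

```text
clock: 8.0
tcp_pos: [0.5947, 0.2364, 0.2824]
orientation: [-0.001, 0.751, 0.66, -0.002]
force: [0.1, 1.6, 0.5]
grip_width: 0.0426
gripper_force: 0.0
```

```bash
python3 -c "
from h import *
go('tv',.128);go('head',.12,-1.35);go('head',.02,-1.35);s=sense();print(s['grip_width'],s['gripper_force'],s['force'])"
```

```text
tv 0.128 slide [-1.  1. -1.] turn -0.0
head 0.12 slide [-173. -124.    8.] turn 1.222
head 0.02 slide [-173. -123.  108.] turn 1.222
0.04255343941365562 0.0 [0.11739314 1.61928242 0.53771284]
```

Request:
{"fn": "drive_tool", "kwargs": {
  "gripper": [0.5, 0.6, 0.75, 0.75, 0.75, 0.75, 0.75, 0.75, 0.75, 0.75],
  "slide": [
    [-30, -25, -10],
    [-70, -55, -10],
    [-115, -85, -5],
    [-150, -110, 0],
    [-172, -125, 8],
    [-172, -125, 8],
    [-172, -125, 8],
    [-172, -125, 8],
    [-172, -125, 8],
    [-172, -125, 8]
  ],
  "turn": [0, 0.15, 0.3, 0.45, 0.6, 0.75, 0.9, 1.05, 1.2, 1.222]
}}

```text
clock: 9.0
tcp_pos: [0.4496, 0.0821, 0.2759]
orientation: [0.0, 0.994, 0.109, 0.0]
force: [0.4, -0.3, -0.2]
grip_width: 0.0643
gripper_force: 0.0
```

```bash
python3 -c "
from h import *
go('head',.02,-1.35);s=sense();print(s['joints'].round(2))
b=snapshot('side');B=b[195:305,265:400]
cv2.imwrite('pics/f2.png',cv2.resize(B,None,fx=5.4,fy=5.4,interpolation=2))"
```

```text
head 0.02 slide [ -1.   2. 101.] turn -0.003
[-0.67  0.57  0.53  2.34 -0.76  0.4  -0.85]
```

View pics/f2.png

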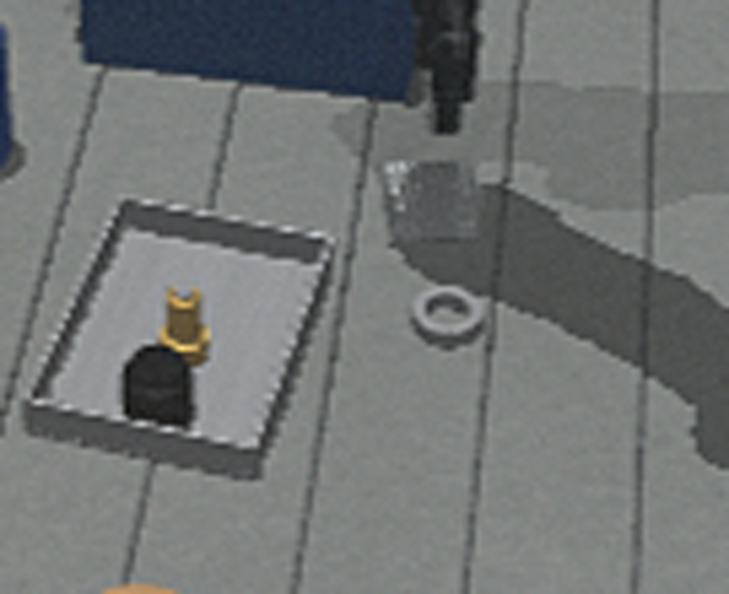

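The filter (158,385) and valve (183,325) stand in the tray, and the far end is free. The head is at (430,200), under the gripper.

Request:
{"fn": "drive_tool", "kwargs": {
  "gripper": [0.75, 0.75, 0.75, 0.75, 0.2, 0.2, 0.2, 0.2, 0.2, 0.2],
  "slide": [
    [0, 0, 40],
    [0, 0, 80],
    [0, 0, 100],
    [0, 0, 100],
    [0, 0, 100],
    [0, 0, 100],
    [0, 0, 100],
    [0, 0, 100],
    [0, 0, 100],
    [0, 0, 100]
  ],
  "turn": [0, 0, 0, 0, 0, 0, 0, 0, 0, 0]
}}

```text
clock: 10.05
tcp_pos: [0.4502, 0.082, 0.1772]
orientation: [0.0, 0.994, 0.11, 0.001]
force: [0.4, -1.7, 9.2]
grip_width: 0.039
gripper_force: 61.5
```

```bash
python3 -c "
from h import *
go('head',.02,-1.35);go('th',.13);s=sense();print(s['grip_width'],s['gripper_force'],s['force'])"
```

```text
head 0.02 slide [-2.  2.  2.] turn -0.0
th 0.13 slide [ 154.  -61. -107.] turn -1.222
0.0390251351468116 61.494187116622925 [ 0.43927749 -1.67598709  9.21773386]
```

Request:
{"fn": "drive_tool", "kwargs": {
  "gripper": [0.2, 0.2, 0.2, 0.2, 0.2, 0.2, 0.2, 0.2, 0.2, 0.2],
  "slide": [
    [0, 0, -25],
    [0, 0, -65],
    [0, 0, -110],
    [30, -12, -110],
    [70, -28, -110],
    [110, -44, -110],
    [140, -56, -110],
    [154, -61, -110],
    [154, -61, -110],
    [154, -61, -110]
  ],
  "turn": [0, 0, -0.15, -0.3, -0.45, -0.6, -0.75, -0.9, -1.05, -1.2]
}}

```text
clock: 11.05
tcp_pos: [0.5866, 0.1762, 0.2862]
orientation: [0.0, 0.756, 0.655, 0.0]
force: [-0.8, -0.5, -2.6]
grip_width: 0.0393
gripper_force: 61.2
```

```bash
python3 -c "
from h import *
go('th',.13);s=sense();print(s['grip_width'],s['gripper_force'],s['force'])"
```

```text
th 0.13 slide [-1.  0.  1.] turn -0.015
0.039323984436818754 61.23006820678711 [-0.79174635 -0.52692104 -2.63034956]
```

Request:
{"fn": "drive_tool", "kwargs": {
  "gripper": [0.2, 0.2, 0.2, 0.2, 0.2, 0.2, 0.2, 0.65, 0.65, 0.65],
  "slide": [
    [0, 0, 25],
    [0, 0, 60],
    [0, 0, 85],
    [0, 0, 97],
    [0, 0, 101],
    [0, 0, 103],
    [0, 0, 103],
    [0, 0, 103],
    [0, 0, 103],
    [0, 0, 103]
  ],
  "turn": [-0.02, -0.02, -0.02, -0.02, -0.02, -0.02, -0.02, -0.02, -0.02, -0.02]
}}

```text
clock: 12.05
tcp_pos: [0.5869, 0.1754, 0.1837]
orientation: [0.0, 0.752, 0.66, 0.0]
force: [1.3, 0.4, 0.3]
grip_width: 0.0557
gripper_force: 0.0
```

Request:
{"fn": "drive_tool", "kwargs": {
  "gripper": [0.65, 0.65, 0.65, 0.65, 0.65, 0.65],
  "slide": [
    [0, 0, -10],
    [0, 0, -50],
    [0, 0, -100],
    [0, 0, -150],
    [0, 0, -190],
    [0, 0, -190]
  ],
  "turn": [0, 0, 0, 0, 0, 0]
}}

```text
clock: 12.65
tcp_pos: [0.588, 0.1749, 0.3793]
orientation: [0.001, 0.752, 0.659, 0.004]
force: [-0.2, -1.1, -0.4]
grip_width: 0.0558
gripper_force: 0.0
```

```bash
python3 -c "
from h import *
go('handle',.25,-.04);go('handle',.16,-.04);s=sense();print(s['grip_width'],s['gripper_force'],s['force'])"
```

```text
handle 0.25 slide [-360.  -58.  -28.] turn -0.091
handle 0.16 slide [-360.  -58.   62.] turn -0.091
0.05580215446371965 0.0 [-0.17671724 -1.10132915 -0.41340772]
```

Request:
{"fn": "drive_tool", "kwargs": {
  "gripper": [0.65, 0.65, 0.65, 0.65, 0.65, 0.65, 0.65, 0.65, 0.65, 0.65],
  "slide": [
    [-20, -3, -30],
    [-60, -10, -30],
    [-110, -18, -30],
    [-160, -26, -30],
    [-210, -34, -30],
    [-260, -42, -30],
    [-310, -50, -30],
    [-345, -56, -30],
    [-360, -58, -30],
    [-360, -58, -30]
  ],
  "turn": [0, 0, -0.02, -0.05, -0.09, -0.09, -0.09, -0.09, -0.09, -0.09]
}}

```text
clock: 13.65
tcp_pos: [0.4813, -0.1767, 0.4034]
orientation: [0.0, 0.723, 0.691, -0.0]
force: [-0.4, 0.4, -0.2]
grip_width: 0.0555
gripper_force: 0.0
```

```bash
python3 -c "
from h import *
go('handle',.16,-.04);s=sense();print(s['joints'].round(2))
a=snapshot('top');b=snapshot('side');A=cv2.resize(a[140:260,205:405],(800,480),interpolation=2)[:,:]
B=cv2.resize(b[130:260,260:400],(517,480),interpolation=2)
cv2.imwrite('pics/f3.png',cv2.resize(np.hstack([A[:,:400],B]),(800,419)))"
```

```text
handle 0.16 slide [ 3.  4. 88.] turn -0.005
[-0.09  0.37  0.45  2.1  -0.25  0.72  0.47]
```

View pics/f3.png

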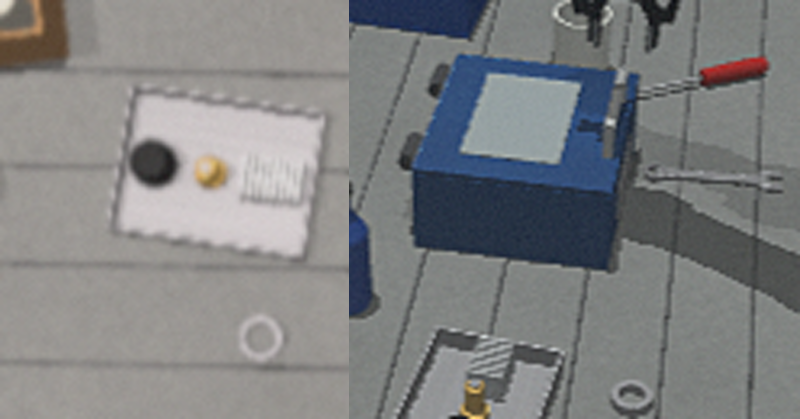

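All three fittings stand in the tray: filter (153,163), valve (209,171), head (272,178). The collar is untouched. The cover is shut, with the handle below the gripper.

Request:
{"fn": "drive_tool", "kwargs": {
  "gripper": [0.65, 0.65, 0.65, 0.65, 0.65, 0.65],
  "slide": [
    [3, 4, 30],
    [3, 4, 60],
    [3, 4, 80],
    [3, 4, 87],
    [3, 4, 87],
    [3, 4, 87]
  ],
  "turn": [0, 0, 0, 0, 0, 0]
}}

```text
clock: 14.35
tcp_pos: [0.4872, -0.1709, 0.3166]
orientation: [0.0, 0.721, 0.693, 0.0]
force: [0.2, 0.1, -0.3]
grip_width: 0.0557
gripper_force: 0.0
```

Request:
{"fn": "drive_tool", "kwargs": {
  "gripper": [0.0, 0.0, 0.0, 0.0, 0.0, 0.0, 0.0, 0.0, 0.0],
  "slide": [
    [0, 0, 0],
    [0, 0, 0],
    [0, 0, 0],
    [0, 0, 0],
    [0, 0, 0],
    [0, 0, 0],
    [0, 0, 0],
    [0, 0, 0],
    [0, 0, 0]
  ],
  "turn": [0, 0, 0, 0, 0, 0, 0, 0, 0]
}}

```text
clock: 15.25
tcp_pos: [0.486, -0.1714, 0.3165]
orientation: [-0.001, 0.721, 0.693, -0.0]
force: [-4.4, 1.0, 6.6]
grip_width: 0.0124
gripper_force: 58.4
```

```bash
python3 -c "
from h import *
t,M,s=tool();g=t+M[:,2]*.155
print(g,s['grip_width'],s['gripper_force'],s['force'],M.round(3))
c,sn=np.cos(-.044),np.sin(-.044)
yaw=-.044;p0=np.arctan2(.05,.225);r=np.hypot(.05,.225)
for th in (.1,.2,.3,.4,.5,.6,.66,.7,.8,.9,.95,1.0):
  d=r*(np.cos(p0)-np.cos(p0+th)); h=r*(np.sin(p0+th)-np.sin(p0))
  print(th,(M.T@np.array([d*np.cos(yaw),d*np.sin(yaw),h])*1000).round(1))
"
```

```text
[ 0.48580667 -0.17125701  0.16151363] 0.012380568000138528 58.398098945617676 [-4.36129515  0.99115053  6.55833911] [[ 0.04   0.999 -0.001]
 [ 0.999 -0.04   0.001]
 [ 0.001 -0.001 -1.   ]]
0.1 [ -0.    6.1 -22.2]
0.2 [ -0.   14.4 -43.7]
0.3 [ -0.1  24.7 -64.3]
0.4 [ -0.1  37.1 -83.7]
0.5 [-1.000e-01  5.140e+01 -1.018e+02]
0.6 [  -0.2   67.4 -118.4]
0.66 [  -0.2   77.7 -127.6]
0.7 [  -0.2   84.9 -133.3]
0.8 [  -0.3  103.9 -146.4]
0.9 [  -0.4  124.1 -157.5]
0.95 [  -0.4  134.6 -162.3]
1.0 [  -0.4  145.3 -166.6]
```

Request:
{"fn": "drive_tool", "kwargs": {
  "gripper": [0, 0, 0, 0, 0, 0, 0, 0, 0, 0],
  "slide": [
    [0, 2, -11],
    [0, 6, -22],
    [0, 10, -33],
    [0, 14, -44],
    [0, 19, -54],
    [0, 25, -64],
    [0, 31, -74],
    [0, 37, -84],
    [0, 37, -84],
    [0, 37, -84]
  ],
  "turn": [0, 0, 0, 0, 0, 0, 0, 0, 0, 0]
}}

```text
clock: 16.25
tcp_pos: [0.5222, -0.173, 0.4008]
orientation: [-0.002, 0.721, 0.693, -0.001]
force: [-12.0, -0.3, 4.6]
grip_width: 0.0116
gripper_force: 59.1
```

```bash
cat >> h.py <<'E'
def hood():
    t,M,s=tool();g=t+M[:,2]*.155;r=np.hypot(.05,.225)
    hx,hz=.7105,.1115
    print("th from x,z:",np.arccos((hx-g[0])/np.cos(.044)/r)-.2187,np.arcsin((g[2]-hz)/r)-.2187,"atan",np.arctan2(g[2]-hz,(hx-g[0])/np.cos(.044))-.2187,g.round(4),s['force'].round(1),s['grip_width'],s['clock'])
E
python3 -c "
from h import *
hood()"
```

```text
th from x,z: 0.3894415570109202 0.4031687632142491 atan 0.3985844557531668 [ 0.5215 -0.1728  0.2458] [-12.   -0.3   4.6] 0.011597292030751875 16.25
```

Request:
{"fn": "drive_tool", "kwargs": {
  "gripper": [0, 0, 0, 0, 0, 0, 0, 0, 0, 0],
  "slide": [
    [0, 3, -9],
    [0, 11, -18],
    [0, 19, -27],
    [0, 27, -35],
    [0, 36, -43],
    [0, 45, -50],
    [0, 54, -56],
    [0, 64, -63],
    [0, 64, -63],
    [0, 64, -63]
  ],
  "turn": [0, 0, 0, 0, 0, 0, 0, 0, 0, 0]
}}

```text
clock: 17.25
tcp_pos: [0.5876, -0.1759, 0.4656]
orientation: [-0.0, 0.721, 0.693, -0.0]
force: [-11.4, -0.5, 14.7]
grip_width: 0.0119
gripper_force: 62.4
```

```bash
python3 -c "
from h import *
hood()"
```

```text
th from x,z: 0.7887898240659971 0.8242800971685534 atan 0.798472026139852 [ 0.5875 -0.1758  0.3106] [-11.4  -0.5  14.7] 0.011938077323573392 17.25
```

Request:
{"fn": "drive_tool", "kwargs": {
  "gripper": [0, 0, 0, 0, 0, 0, 0, 0],
  "slide": [
    [0, 2, -5],
    [0, 8, -9],
    [0, 14, -12],
    [0, 19, -15],
    [0, 24, -17],
    [0, 29, -19],
    [0, 29, -19],
    [0, 29, -19]
  ],
  "turn": [0, 0, 0, 0, 0, 0, 0, 0]
}}

```text
clock: 18.05
tcp_pos: [0.6167, -0.177, 0.4824]
orientation: [0.0, 0.721, 0.693, -0.0]
force: [-1.4, -5.3, 0.4]
grip_width: 0.0114
gripper_force: 60.5
```

```bash
python3 -c "
from h import *
hood()
b=snapshot('side');cv2.imwrite('pics/f4.png',cv2.resize(b[50:250,200:440],None,fx=3,fy=3,interpolation=2))"
```

```text
th from x,z: 0.9328788160086136 0.9949724754812869 atan 0.942242490388492 [ 0.6168 -0.1771  0.3274] [-1.4 -5.3  0.4] 0.01137213742724642 18.05
```

View pics/f4.png

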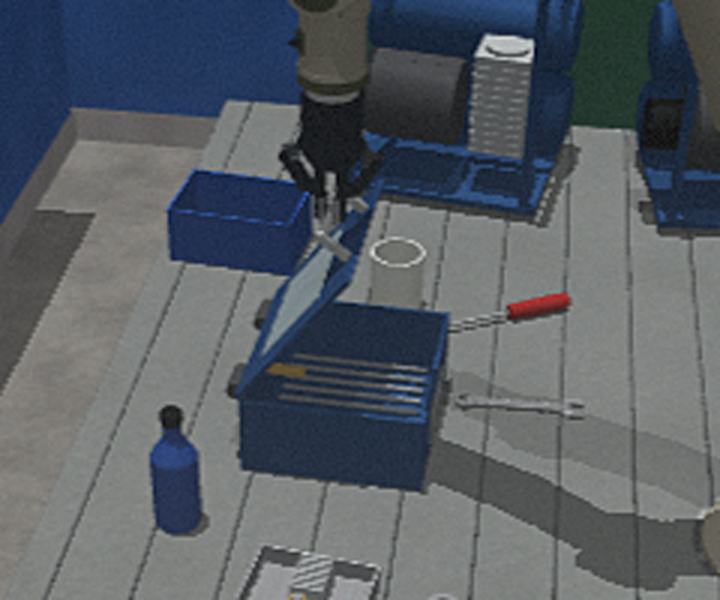

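The cover is held open near 0.94 rad. Its near edge runs from the hinge end at crop (241,397) to the front corner at about (345,290). I'll check the angle by projection.

```bash
python3 -c "
from h import *
y=-.044;ex=np.array([np.cos(y),np.sin(y),0]);eyv=np.array([-np.sin(y),np.cos(y),0]);C=np.array([.5898,-.1779,0]);Z=np.array([0,0,1])
H=C+.12*ex+.11*Z
for th in (0,.8,.85,.9,.95,1.0,1.05):
  u=-np.cos(th)*ex+np.sin(th)*Z;n=np.sin(th)*ex+np.cos(th)*Z
  q=[H+.24*u+s*.13*eyv for s in (1,)]+[H+.13*eyv]+[H+.225*u+.05*n+s*.055*eyv for s in(1,-1)]
  print(th,[((proj('side',p)-[200,50]+.5)*3).round(0) for p in q])
"
```

```text
0 [array([428., 422.]), array([241., 400.]), array([426., 355.]), array([437., 309.])]
0.8 [array([374., 300.]), array([241., 400.]), array([347., 246.]), array([363., 203.])]
0.85 [array([367., 293.]), array([241., 400.]), array([339., 241.]), array([355., 198.])]
0.9 [array([360., 287.]), array([241., 400.]), array([331., 237.]), array([347., 194.])]
0.95 [array([352., 280.]), array([241., 400.]), array([323., 232.]), array([339., 189.])]
1.0 [array([344., 275.]), array([241., 400.]), array([314., 228.]), array([331., 186.])]
1.05 [array([335., 269.]), array([241., 400.]), array([305., 225.]), array([322., 182.])]
```

Request:
{"fn": "drive_tool", "kwargs": {
  "gripper": [0, 0, 0, 0, 0, 0, 0],
  "slide": [
    [0, 4, -2],
    [0, 8, -4],
    [0, 12, -5],
    [0, 17, -7],
    [0, 17, -7],
    [0, 17, -7],
    [0, 17, -7]
  ],
  "turn": [0, 0, 0, 0, 0, 0, 0]
}}

```text
clock: 18.8
tcp_pos: [0.6334, -0.1777, 0.4895]
orientation: [0.0, 0.721, 0.693, -0.0]
force: [-1.0, -4.2, 2.1]
grip_width: 0.0115
gripper_force: 60.0
```

```bash
python3 -c "
from h import *
hood()"
```

```text
th from x,z: 1.0104407327485823 1.0967351868127344 atan 1.0187425366518594 [ 0.6334 -0.1778  0.3345] [-1.  -4.2  2.1] 0.011541211997895264 18.8
```

Request:
{"fn": "drive_tool", "kwargs": {
  "gripper": [0, 0, 0, 0, 0, 0, 0, 0, 0, 0],
  "slide": [
    [0, -4, 1],
    [0, -10, 3],
    [0, -18, 7],
    [0, -26, 11],
    [0, -33, 14],
    [0, -40, 18],
    [0, -46, 22],
    [0, -52, 26],
    [0, -56, 28],
    [0, -56, 28]
  ],
  "turn": [0, 0, 0, 0, 0, 0, 0, 0, 0, 0]
}}

```text
clock: 19.8
tcp_pos: [0.5772, -0.1748, 0.4604]
orientation: [-0.001, 0.721, 0.693, -0.0]
force: [2.0, -4.7, -0.7]
grip_width: 0.0116
gripper_force: 60.1
```

```bash
python3 -c "
from h import *
hood()"
```

```text
th from x,z: 0.7338768508568819 0.7809923064444828 atan 0.7488506329236684 [ 0.577  -0.1747  0.3054] [ 2.  -4.7 -0.7] 0.011551604670341135 19.8
```

Request:
{"fn": "drive_tool", "kwargs": {
  "gripper": [0, 0, 0, 0, 0, 0, 0, 0, 0, 0],
  "slide": [
    [0, -3, 2],
    [0, -7, 5],
    [0, -11, 8],
    [0, -14, 10],
    [0, -16, 12],
    [0, -16, 12],
    [0, -16, 12],
    [0, -16, 12],
    [0, -16, 12],
    [0, -16, 12]
  ],
  "turn": [0, 0, 0, 0, 0, 0, 0, 0, 0, 0]
}}

```text
clock: 20.8
tcp_pos: [0.5619, -0.1742, 0.449]
orientation: [-0.0, 0.721, 0.693, -0.0]
force: [2.1, -2.5, -3.0]
grip_width: 0.0116
gripper_force: 59.3
```

```bash
python3 -c "
from h import *
hood();print(abs(sense()['dq']).max())
y=-.044;ex=np.array([np.cos(y),np.sin(y),0]);eyv=np.array([-np.sin(y),np.cos(y),0]);C=np.array([.5898,-.1779,0]);Z=np.array([0,0,1])
H=C+.12*ex+.11*Z
for th in (.55,.6,.65,.7,.75):
  u=-np.cos(th)*ex+np.sin(th)*Z
  print(th,((proj('side',H+.24*u+.13*eyv)-[265,95]+.5)*6).round(0),((proj('side',H+.13*eyv)-[265,95]+.5)*6).round(0))
b=snapshot('side');a=snapshot('top')
cv2.imwrite('pics/f5.png',np.hstack([cv2.resize(b[95:195,265:345],None,fx=6,fy=6,interpolation=2),cv2.resize(a[150:255,205:285],(320,420),interpolation=2)[:600] if 0 else cv2.copyMakeBorder(cv2.resize(a[150:255,225:305],(320,420),interpolation=2),0,180,0,0,0)]))"
```

```text
th from x,z: 0.6500954246869397 0.6948447990608697 atan 0.6678719615708545 [ 0.5618 -0.1742  0.294 ] [ 2.1 -2.5 -3. ] 0.011605973310319227 20.8
0.0013022122411092305
0.55 [418. 402.] [ 92. 530.]
0.6 [408. 387.] [ 92. 530.]
0.65 [397. 372.] [ 92. 530.]
0.7 [385. 357.] [ 92. 530.]
0.75 [372. 343.] [ 92. 530.]
```

View pics/f5.png

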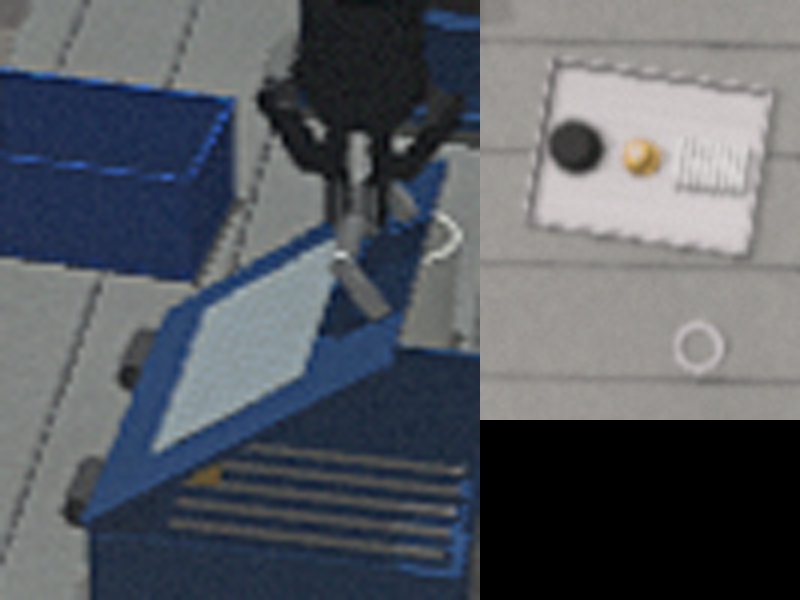

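The near front corner at (393,362) fits 0.66–0.67 rad, about 3 cm of handle travel below balance. The cover is held still, and the fittings stand in the tray at (576,146), (641,157) and (713,164). I'll hand in.

```bash
python3 -c "
from station import close_job
print(close_job())"
```

```text
the job is handed in; nothing more can be done
None
```

The job is handed in: the filter, valve and head stand upright in the steel tray, and I lifted the cover to about 1.02 rad, then eased it back to about 0.67 rad, roughly 3 cm of handle travel below balance, where the arm still holds it (clock about 21 s of 72 s).

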